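Seat a microscope lens tube in the V-block against its sprung back stop

TASK

Take the longer of the two lens tubes out of its cradle and lay it gently in the groove of the steel V-block, glass end towards the back stop. Push it along the groove until it meets the stop, press it home with a push of about 8 to 10 N for half a second (the stop must never feel 15 N), then ease off slowly and let go, leaving it resting on both flanks with its glass end still against the stop. Leave the short tube and everything else on the bench where it is.

Things in the scene. Friction and masses are not known exactly. Their poses are not given: they have to be found in the camera images.
- tube_mid (a point): mid-length point on the axis of the longer lens tube: plain round dark steel tube with a bright aluminium glass end, 120 mm long, 32 mm across, about 0.2 kg, lying level, axis 24 mm above the bench. x runs along the tube to the glass end, 60 mm ahead; the plain rear end is 60 mm behind. It may roll about x. Balance point 13 mm ahead of this point
- tube_nose (a point): centre of the flat glass end of the longer tube, axes as tube_mid
- tube: the longer tube itself; its origin lies on the tube's skin, so use tube_mid
- cradle_a: the longer tube's cradle: fixed black strip 90 mm long (x), 32 mm wide (no wider than the tube), 12 mm high, under the tube's middle; origin on the bench
- short_tube_mid (a point): centre of the other tube, same make and diameter but 70 mm long, in an equal cradle; stays where it is. Which of the two cradle places holds which tube varies
- vblock: fixed steel V-block, 110 mm long (x), 60 mm wide, origin under its centre on the bench, turned up to 0.3 rad. Groove along x over y = 0, open above and at the -x end (nearer the robot), sides at 45 degrees. A seated tube's axis is 40 mm above the bench; steel beside the groove reaches 31 mm (keep fingertips above it). When home the tube sticks out 18 to 45 mm at the -x end, free on all sides
- flank_left: left (+y) sloping side of the groove, a part of the block; origin as vblock
- flank_right: right (-y) sloping side of the groove, a part of the block; origin as vblock
- saddle: back stop: fixed aluminium saddle across the block's +x end, 72 mm wide, 59 mm high; origin on the bench below its upright's near (-x) face, axes as vblock. A screw through it carries a sprung steel disc 20 mm across, on the seated tube's axis, facing -x. The screw's setting varies and is not measured: the disc's face stands anywhere from 11 to 31 mm before the upright: feel for it
- disc_axis (a point): point on the seated tube's axis at the saddle upright's near face, 40 mm above the bench. The disc before it yields along +x, stiff and damped: 10 N per mm plus 2 N per 10 mm/s, 4 mm travel; the screw does not give. The polished tube slides in the groove with about 1 N, plus 0.3 N per N pressed down on it. Eased off at 10 mm/s or less, it stays against the disc
- phone: a black slab phone lying flat, 145 x 70 x 9 mm; origin under its centre; not to be disturbed
- keypad_phone: an old grey phone with keys lying flat, 115 x 48 x 13 mm; origin under its centre; not to be disturbed
- flux_jar: a small capped jar, 44 mm across, 45 mm tall; origin under its centre; not to be disturbed
- screwdriver: a screwdriver lying flat, 160 mm long; origin under its middle; not to be disturbed
- parts_tray: a white divided tray, 100 x 80 x 22 mm; origin under its centre; not to be disturbed
- solvent: an upright bottle, 54 mm across, 110 mm tall; origin under its centre; not to be disturbed
- brush: a brush lying flat, 150 mm long; origin under its middle; not to be disturbed
Mind the look-alikes: they are no part of the job. Leave any blue or green look-alike of the vblock alone.

How it is judged:
On the way:
1. the long tube, lying in the groove (within 1.5 mm sideways, 2.5 mm in height, 0.04 rad), is pressed against the back stop with more than 4 N for 0.3 s (y of tube_mid in the frame of vblock between -0.0015 and 0.0015 m and z of tube_mid in the frame of vblock between 0.0375 and 0.042 m and angle between the x axis of vblock and the x axis of tube_mid, either way round below 0.04 rad and contact force between tube and saddle above 4 N), for 0.3 s.
At the end, for the whole second after the job is handed in: The long tube rests in the groove in contact with both flanks and the back stop, its axis within 1.5 mm sideways and 2.5 mm in height of the seated line and within 0.04 rad of the groove, glass end foremost, at rest; the short tube is within 10 mm of its start (y of tube_mid in the frame of vblock between -0.0015 and 0.0015 m and z of tube_mid in the frame of vblock between 0.0375 and 0.042 m and angle between the x axis of vblock and the x axis of tube_mid, either way round below 0.04 rad and contact force between tube and flank_left above 0.1 N and contact force between tube and flank_right above 0.1 N and contact force between tube and saddle above 0.2 N and x of tube_nose in the frame of saddle between -0.034 and -0.006 m and linear speed of tube below 0.02 m/s and distance of short_tube_mid from where it was at the start of the episode below 0.01 m); the robot touches nothing.
It fails at once if the back stop is pressed with 15 N or more (contact force between tube and saddle above 15 N).
It fails at once if the tube is pressed or dropped on the V-block with more than 40 N (contact force between tube and flank_left above 40 N or contact force between tube and flank_right above 40 N).
It fails at once if the short tube or another thing on the bench is moved by more than 20 mm (distance of any of phone, keypad_phone, flux_jar, screwdriver, parts_tray, solvent, brush, short_tube_mid from where it was at the start of the episode above 0.02 m).
It also fails if it takes over 72 s, if anything falls off the work surface, if the arm or the gripper's body presses on something with over 40 N, if the wrist force passes 120 N, or if a joint passes its speed limit or range.

ROBOT

A 6-joint arm with a two-finger parallel gripper is mounted at the origin on the work surface. World frame = base frame: x ahead of the robot, y to its left, z up, the work surface at z = 0. Lengths are in m, angles in rad, forces in N, time in s.
With the tool pointing down it reaches from about 0.325 to 0.9 m from the base axis. Payload 6.1 kg.
Tool frame: the origin (TCP) lies midway between the tips of the shut fingers; the grasp point (between the pads) lies 19 mm behind it; x points along the fingers, y is the direction in which the jaws open and shut, and the axes are right-handed (so a half turn about x gives the same grasp; the last joint's range is limited). The gripper opens to 85 mm and grips with 20 to 120 N. Pads are 22 mm wide; open, the fingers measure 114 mm over their backs; the gripper's body (76 mm by 85 mm) begins 54 mm behind the grasp point. The pads swing forward as they close: fully open they stand 13 mm farther back than shut.
Start: joints at [1.059, 0.22, 1.526, -0, 1.395, -0.126], TCP at [0.235, 0.579, 0.231] pointing down, gripper open.
Joint ranges: [-2.98, 2.98], [-0.91, 2.08], [0.09, 2.57], [-1.24, 4.39], [0.2, 2.65], [-2.68, 2.68]. Speed limits (rad/s): [2.57, 2.57, 3.01, 3.14, 3.14, 3.14].

INTERFACE

Orientations are given as [roll, pitch, yaw] about the fixed x, y, z axes, in that order (R = Rz(yaw) Ry(pitch) Rx(roll)).
In Python, from plant import movep, move_l, set_joints, gripper_to, hold, inverse_kinematics, observe, get_image, get_calibration, Unreachable, job_done gives the robot as it stands. Calls block until the motion is done:
- movep(position, orientation): joint-space move of the TCP to a pose.
- move_l(position, feed=0.15, rotation=None, max_force=None): straight line of the TCP; rotation=None keeps the orientation; feed is the mean speed in m/s. With max_force (N) it stops when the force on the tool has changed by that much, and returns True; else False.
- set_joints(angles): joint-space move.
- gripper_to(opening, f_grip=None): finger opening in m; f_grip is the grip in N (None keeps the last); returns when the fingers have stopped.
- hold(seconds).
- inverse_kinematics(position, orientation): joint angles nearest the present ones, or None.
- observe(): the state.
- get_image(name): name is "scene" or "side" or "wrist"; returns (picture, depth): 400x640x3 uint8, red, green, blue; 400x640 float32, m along the optical axis (not along the pixel's ray), 0 where there is no reading.
- get_calibration(name): a dict with "intrinsics" (3x3 intrinsics, pixels), "world_from_camera" (4x4, takes a point from camera to world coordinates). Camera axes: x right, y down, z forward; pixel columns grow to the right and rows downward; lengths in m; the calibration is good to about 2 mm. A picture is of the moment at which its call begins: read the wrist's pose just before it. get_calibration takes no time and is no camera call; for the wrist camera it gives the pose at the moment of the call.
A pose or a line that the arm cannot do raises Unreachable and nothing moves.
- job_done(): hands the job in, once; it reports no verdict.
The state is a dict: "time_s": time; "q": joint angles; "joint_velocities": joint speeds; "joint_torque": joint torques, N m; "eef_pos": TCP position; "tcp_rot": TCP orientation; "ft_force": force on the tool from outside, world axes, zero at the start; "torque": the same for the moment, N m; "opening": finger opening in m.
Only numpy, scipy, OpenCV 4.12 (cv2) and the standard library are available. Lean on these libraries where they do the work, as an engineer would, in place of code of your own. Each camera call takes 0.05 s, during which the arm holds its last target.

## Working session

There is one attempt and no reset: what is moved stays moved. The work goes in short steps, each a Python script; the robot and the scene stay as the last script left them, time stands still between calls to the robot, and variables do not carry over. Pictures are saved under pics/ and viewed, and the job is handed in when it is done.

```bash
ls; mkdir -p pics; python3 - <<'E'
from plant import *
import cv2,numpy as np
o=observe();print(o['time_s'],o['eef_pos'],o['tcp_rot'],o['ft_force'],o['opening'])
for n in ["scene","side","wrist"]:
    im,d=get_image(n);cv2.imwrite(f"pics/{n}0.png",im[:,:,::-1]);np.savez(f"pics/{n}0.npz",im=im,d=d,**get_calibration(n))
    print(n,get_calibration(n))
E
```

```text
pics
0.0 [0.23488603 0.578512   0.2301701 ] [-1.69545087  1.5687781  -2.08127134] [ 0.32225949 -0.30263152 -0.59201326] 0.08533803308730598
scene {'intrinsics': array([[401.05354213,   0.        , 326.02260677],
       [  0.        , 401.05354213, 199.98891777],
       [  0.        ,   0.        ,   1.        ]]), 'world_from_camera': array([[-0.18991903,  0.70515614, -0.68314389,  1.24167269],
       [ 0.98179608,  0.13830765, -0.13018235,  0.11410529],
       [ 0.00268514, -0.6954321 , -0.7185868 ,  0.74359111],
       [ 0.        ,  0.        ,  0.        ,  1.        ]])}
side {'intrinsics': array([[388.18577865,   0.        , 317.14616313],
       [  0.        , 388.18577865, 196.05791808],
       [  0.        ,   0.        ,   1.        ]]), 'world_from_camera': array([[ 0.95903661, -0.20050516,  0.20011615,  0.41350598],
       [-0.28310653, -0.70325098,  0.65214166, -0.57217843],
       [ 0.00997411, -0.68208191, -0.73120776,  0.69519864],
       [ 0.        ,  0.        ,  0.        ,  1.        ]])}
wrist {'intrinsics': array([[354.7404774 ,   0.        , 315.30819646],
       [  0.        , 354.7404774 , 201.17012735],
       [  0.        ,   0.        ,   1.        ]]), 'world_from_camera': array([[ 0.37695598,  0.87934795,  0.29094909,  0.16051598],
       [ 0.92622989, -0.35735228, -0.1199897 ,  0.60852264],
       [-0.00154138,  0.31471658, -0.94918444,  0.37395573],
       [ 0.        ,  0.        ,  0.        ,  1.        ]])}
```

View pics/scene0.png

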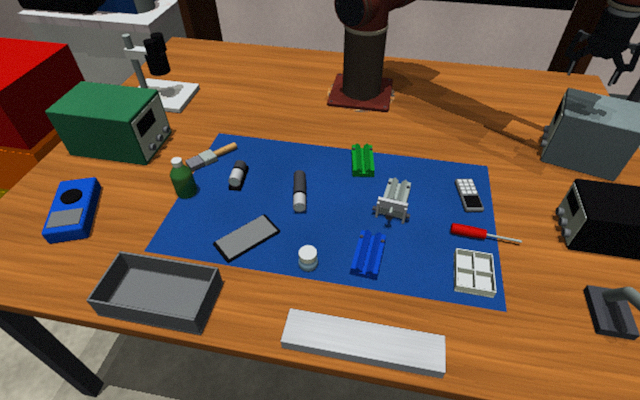

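View pics/side0.png

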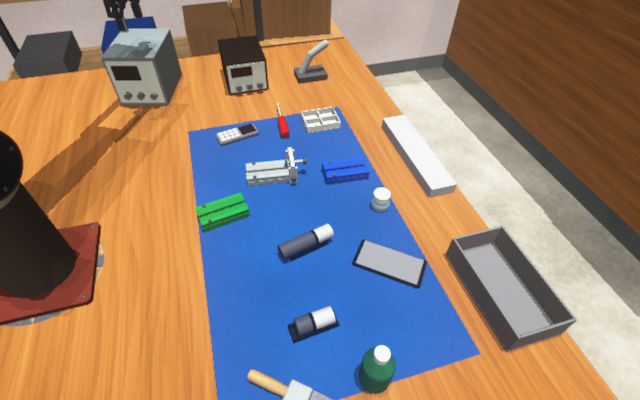

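View pics/wrist0.png

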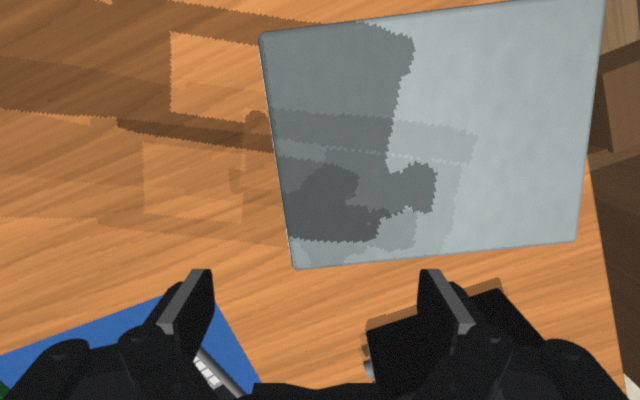

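The scene picture shows the long tube at about (300,190), with its bright end at (299,208) facing away from the robot. The short tube is at (237,175). The steel V-block is at (395,195), with its saddle on the far-from-robot side at (392,215). The green block at (362,160) and the blue one at (369,254) are the look-alikes. Next I'll get rough positions by depth, then look from the wrist.

```bash
cat > h.py <<'E'
import numpy as np,cv2
def px2w(z,u,v,d=None):
    K=z['intrinsics'];T=z['world_from_camera'];d=z['d'][v,u] if d is None else d
    p=np.array([(u-K[0,2])/K[0,0]*d,(v-K[1,2])/K[1,1]*d,d]);return T[:3,:3]@p+T[:3,3]
def ray(z,u,v,h):
    K=z['intrinsics'];T=z['world_from_camera'];r=T[:3,:3]@np.array([(u-K[0,2])/K[0,0],(v-K[1,2])/K[1,1],1]);c=T[:3,3]
    return c+r*(h-c[2])/r[2]
E
python3 - <<'E'
from h import *
for n,pts in dict(scene=dict(rear=(300,173),nose=(299,206),short=(237,175),vtop=(407,185),sad=(376,209),vend=(400,180),jar=(308,250)),side=dict(rear=(285,247),nose=(327,235),short=(315,322),v=(265,170),sad=(291,160))).items():
    z=np.load(f'pics/{n}0.npz')
    for k,(u,v) in pts.items(): print(n,k,px2w(z,u,v).round(4))
E
```

```text
scene rear [ 0.4903 -0.0984  0.0407]
scene nose [ 0.5952 -0.0762  0.0291]
scene short [ 0.5279 -0.2577  0.0392]
scene vtop [0.4709 0.1789 0.0303]
scene sad [0.5688 0.1095 0.0289]
scene vend [0.4226 0.162  0.0005]
scene jar [ 0.7344 -0.0217  0.0471]
side rear [ 0.489  -0.1055  0.0379]
side nose [ 0.5834 -0.0945  0.0304]
side short [ 0.5032 -0.2781  0.037 ]
side v [0.4977 0.1607 0.0127]
side sad [0.5612 0.1337 0.0545]
```

```bash
cat >> h.py <<'E'
from scipy.spatial.transform import Rotation as Ro
def down(yaw,flip=False):
    # tool x down, jaws perpendicular to heading yaw
    s=-1 if flip else 1
    x=np.array([0,0,-1.]);y=s*np.array([-np.sin(yaw),np.cos(yaw),0]);R=np.c_[x,y,np.cross(x,y)]
    return R
def rpy(R): return list(Ro.from_matrix(R).as_euler('xyz'))
def snap(n,name):
    from plant import get_image,get_calibration
    c=get_calibration(n);im,d=get_image(n);cv2.imwrite(f"pics/{name}.png",im[:,:,::-1]);np.savez(f"pics/{name}.npz",im=im,d=d,**c)
E
python3 - <<'E'
from h import *
from plant import *
R0=Ro.from_euler('xyz',observe()['tcp_rot']).as_matrix();print(R0.round(3))
T=get_calibration('wrist')['world_from_camera'];print((R0.T@(T[:3,3]-observe()['eef_pos'])).round(4))
z=np.load('pics/scene0.npz')
for n,(u,v) in dict(greenL=(352,175),greenR=(373,176),blue=(372,235)).items(): print(n,px2w(z,u,v).round(3))
for f in (0,1):
  for p,y in (((0.54,-0.09,0.04),.15),((0.5,.15,.06),-.15),((0.4,.15,.06),-.15)): print(f,p,inverse_kinematics(p,rpy(down(y,f))))
E
```

```text
[[-0.001  0.376  0.927]
 [-0.001  0.927 -0.376]
 [-1.    -0.001 -0.   ]]
[-0.1435 -0.0006 -0.0802]
greenL [0.427 0.031 0.   ]
greenR [ 0.419  0.088 -0.001]
blue [0.642 0.109 0.018]
0 (0.54, -0.09, 0.04) [-0.3092217   0.25890965  1.87132377  0.          1.01135923 -2.03001802]
0 (0.5, 0.15, 0.06) [ 1.40311678e-01  1.72015304e-01  1.93020267e+00 -4.44089210e-16
  1.03937468e+00 -1.28048465e+00]
0 (0.4, 0.15, 0.06) [ 1.73727789e-01 -5.26618366e-02  2.16728714e+00 -4.44089210e-16
  1.02696735e+00 -1.24706854e+00]
1 (0.54, -0.09, 0.04) [-0.3092217   0.25890965  1.87132377  0.          1.01135923  1.11157463]
1 (0.5, 0.15, 0.06) [ 1.40311678e-01  1.72015304e-01  1.93020267e+00 -4.44089210e-16
  1.03937468e+00  1.86110801e+00]
1 (0.4, 0.15, 0.06) [ 1.73727789e-01 -5.26618366e-02  2.16728714e+00 -4.44089210e-16
  1.02696735e+00  1.89452412e+00]<sys>:0: UserWarning: Gimbal lock detected. Setting third angle to zero since it is not possible to uniquely determine all angles.
```

```bash
python3 - 2>/dev/null <<'E'
from h import *
from plant import *
movep([0.50,0.145,0.2],rpy(down(-.15)));hold(.2);snap('wrist','wv')
movep([0.52,-0.09,0.19],rpy(down(.12)));hold(.2);snap('wrist','wt');print(observe()['time_s'])
E
```

```text
3.4333
```

View pics/wv.png

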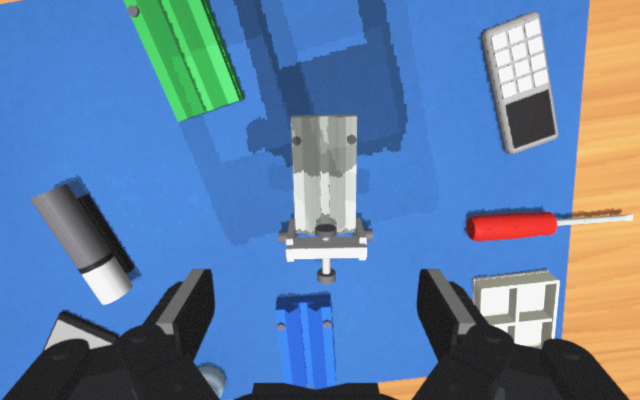

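View pics/wt.png

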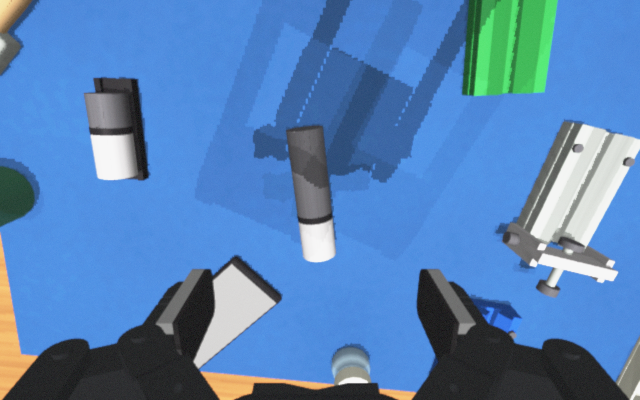

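In wv, the V-block runs from its open end at about (324,116) to the saddle bar at (327,245). Its sides are at about u=292 and 357. In wt, the long tube's rear end is at (305,127) and its glass end at (319,262). Next I'll measure these edges.

```bash
python3 - <<'E'
from h import *
def mask(z):
    hsv=cv2.cvtColor(z['im'],cv2.COLOR_RGB2HSV);return hsv
# V-block
z=np.load('pics/wv.npz');hsv=mask(z)
m=(hsv[:,:,1]<90).astype(np.uint8);
L=[];Rr=[];mid=[]
for v in range(125,215,3):
    r=np.where(m[v,270:380])[0]+270
    if len(r)<20: continue
    L.append(ray(z,r[0]-.5,v,.031));Rr.append(ray(z,r[-1]+.5,v,.031))
L=np.array(L);Rr=np.array(Rr)
def fit(P):
    l=cv2.fitLine(P[:,:2].astype(np.float32),cv2.DIST_HUBER,0,.001,.001).ravel();d=l[:2]*np.sign(l[0])
    n=np.array([-d[1],d[0]]);return np.arctan2(d[1],d[0]),l[2:],np.abs((P[:,:2]-l[2:])@n).max()
for P in(L,Rr,(L+Rr)/2):print(fit(P))
print('width',np.linalg.norm((L-Rr)[:,:2],axis=1).round(4))
print('rows u=310',[ (v,hsv[v,310].tolist(),round(float(z['d'][v,310]),4), px2w(z,310,v).round(4).tolist()) for v in list(range(110,122,2))])
# profile across block by depth
for v in (150,180,210):
    print(v,[(u,(px2w(z,u,v)*1000).round(1).tolist()) for u in range(290,362,5)])
cv2.imwrite('pics/wvz.png',cv2.resize(z['im'][100:290,260:390,::-1],None,fx=3,fy=3,interpolation=cv2.INTER_NEAREST))
# tube
z=np.load('pics/wt.npz');hsv=mask(z);m=((hsv[:,:,1]<90)).astype(np.uint8)
n,lab,st,c=cv2.connectedComponentsWithStats(m);k=lab[180,310];print('tube comp',st[k])
m=(lab==k).astype(np.uint8);mid=[];w=[]
for v in range(st[k][1]+6,st[k][1]+st[k][3]-8,3):
    r=np.where(m[v])[0];a=ray(z,r[0]-.5,v,.024);b=ray(z,r[-1]+.5,v,.024);mid.append((a+b)/2);w.append(np.hypot(*(a-b)[:2]))
mid=np.array(mid);print(fit(mid));print(np.round(w,4))
print('depth along',[(v,(px2w(z,int(304+(v-127)*.105),v)*1000).round(1).tolist()) for v in range(124,268,6)])
cv2.imwrite('pics/wtz.png',cv2.resize(z['im'][110:280,270:360,::-1],None,fx=3,fy=3,interpolation=cv2.INTER_NEAREST))
E
```

```text
(np.float32(-0.13020922), array([0.48960572, 0.12526405], dtype=float32), np.float64(0.0006147102139430926))
(np.float32(-0.12833123), array([0.49819654, 0.18226841], dtype=float32), np.float64(0.0005588676674417149))
(np.float32(-0.12927191), array([0.49390113, 0.15376623], dtype=float32), np.float64(0.0004969733445760192))
width [0.0581 0.0573 0.0575 0.0576 0.0578 0.0571 0.0581 0.0583 0.0575 0.0577
 0.0578 0.0571 0.0573 0.0574 0.0576 0.0577 0.0579 0.0571 0.0573 0.0575
 0.0576 0.0578 0.0579 0.0581 0.0573 0.0575 0.0577 0.0578 0.058  0.0581]
rows u=310 [(110, [107, 164, 123], 0.3314, [0.4428, 0.1486, 0.0022]), (112, [108, 158, 116], 0.3329, [0.4447, 0.1483, 0.0012]), (114, [108, 121, 112], 0.3339, [0.4465, 0.148, 0.0008]), (116, [68, 10, 107], 0.3228, [0.4474, 0.148, 0.0127]), (118, [55, 12, 126], 0.3065, [0.4476, 0.1482, 0.03]), (120, [51, 13, 136], 0.3061, [0.4492, 0.148, 0.031])]
150 [(290, [477.1, 123.6, 1.8]), (295, [474.0, 130.3, 24.4]), (300, [474.4, 134.9, 26.4]), (305, [474.9, 139.4, 27.4]), (310, [475.0, 144.0, 30.7]), (315, [476.6, 148.2, 25.1]), (320, [479.2, 152.5, 14.7])
[... 1561 characters left out ...]
[(124, [476.8, -106.2, 1.4]), (130, [477.6, -104.1, 37.4]), (136, [482.0, -103.5, 41.0]), (142, [486.8, -102.1, 40.6]), (148, [491.5, -100.8, 41.2]), (154, [496.5, -100.2, 41.1]), (160, [501.5, -98.8, 41.2]), (166, [506.5, -97.4, 40.7]), (172, [511.6, -96.8, 40.9]), (178, [516.6, -95.3, 41.4]), (184, [521.8, -94.7, 41.6]), (190, [527.7, -93.2, 39.3]), (196, [532.6, -91.8, 40.7]), (202, [537.3, -91.2, 42.7]), (208, [543.3, -89.6, 40.9]), (214, [548.7, -88.1, 41.2]), (220, [554.5, -87.4, 40.6]), (226, [560.4, -85.8, 39.8]), (232, [565.6, -84.3, 41.0]), (238, [571.0, -83.6, 42.0]), (244, [576.7, -82.0, 42.0]), (250, [582.9, -81.3, 41.4]), (256, [588.7, -79.6, 41.7]), (262, [616.4, -74.9, 0.6])]
```

View pics/wvz.png

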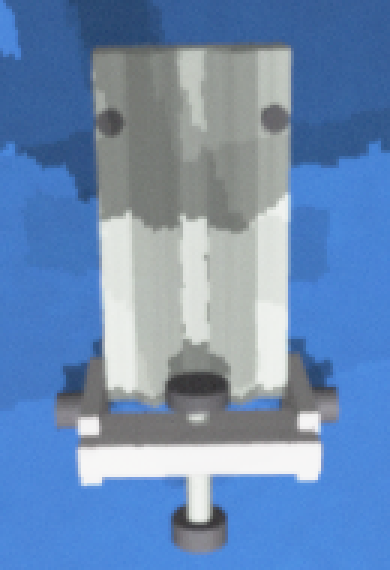

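View pics/wtz.png

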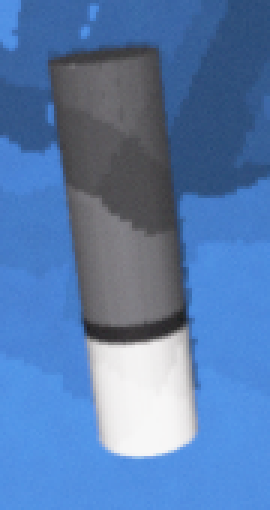

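```bash
python3 - <<'E'
from h import *
z=np.load('pics/wv.npz')
yaw=-.1293;d=np.array([np.cos(yaw),np.sin(yaw)]);n=np.array([-d[1],d[0]])
hsv=cv2.cvtColor(z['im'],cv2.COLOR_RGB2HSV);m=hsv[:,:,1]<90
mid=[]
for v in range(125,215,3):
    r=np.where(m[v,270:380])[0]+270; a=ray(z,r[0]-.5,v,.025);b=ray(z,r[-1]+.5,v,.025);mid.append(((a+b)/2)[:2])
mid=np.array(mid);l=cv2.fitLine(mid.astype(np.float32),2,0,.001,.001).ravel();print(l,np.arctan2(l[1],l[0]),np.median(np.hypot(*(a-b)[:2])))
c=l[2:].astype(float)
print('c',c)
for nm,(u,v,h) in dict(start=(324,116.5,.025),disc_top=(325.7,225,.05),discface_bot=(325.7,237,.03),sadtopnear=(327,248.5,.059),sadtopL=(290,248.5,.059),sadtopfar=(327,259,.059),blockend=(300,234,.025)).items():
    p=ray(z,u,v,h);q=p[:2]-c;print(nm,p.round(4),'s',round(q@d*1000,1),'t',round(q@n*1000,1))
for u,v in[(326,226),(326,230),(326,234),(327,247),(300,250),(300,255),(350,252)]:
    p=px2w(z,u,v);q=p[:2]-c;print(u,v,p.round(4),'s',round(q@d*1000,1),'t',round(q@n*1000,1))
z=np.load('pics/wt.npz');a=ray(z,305,130.5,.040);b=ray(z,319.5,261.7,.040);print(a,b,np.linalg.norm(a-b),(a+b)/2)
E
```

```text
[ 0.991656   -0.12891212  0.49531445  0.15370609] -0.12927186 0.059257391231327526
c [0.49531445 0.15370609]
start [0.4486 0.1604 0.025 ] s -47.2 t 0.6
disc_top [0.5401 0.1483 0.05  ] s 45.1 t 0.4
discface_bot [0.5606 0.1459 0.03  ] s 65.8 t 0.7
sadtopnear [0.5588 0.1465 0.059 ] s 63.9 t 1.1
sadtopL [0.5539 0.1142 0.059 ] s 63.2 t -31.6
sadtopfar [0.569  0.1451 0.059 ] s 74.2 t 1.0
blockend [0.556  0.1214 0.025 ] s 64.3 t -24.2
326 226 [0.5466 0.148  0.0366] s 51.6 t 1.0
326 230 [0.5461 0.1478 0.0473] s 51.1 t 0.7
326 234 [0.5485 0.1473 0.0507] s 53.5 t 0.5
327 247 [0.5585 0.1467 0.0566] s 63.6 t 1.2
300 250 [0.556  0.1229 0.0605] s 64.1 t -22.8
300 255 [0.5609 0.1221 0.0604] s 69.1 t -22.9
350 252 [0.5651 0.1662 0.0593] s 67.6 t 21.4
[ 0.47757669 -0.10319595  0.04      ] [ 0.59507499 -0.07649855  0.04      ] 0.12049315647450516 [ 0.53632584 -0.08984725  0.04      ]
```

```bash
python3 - 2>/dev/null <<'E'
from h import *
from plant import *
yt=.23;d=np.array([np.cos(yt),np.sin(yt)]);g=np.array([.5363,-.0904])+.011*d
gripper_to(.060,40)
movep([*g,.09],rpy(down(yt)))
f0=observe()['ft_force']
r=move_l([*g,.017],feed=.06,max_force=8);o=observe();print(r,o['eef_pos'],o['ft_force']-f0)
gripper_to(.0,40);o=observe();print('open',o['opening'],o['ft_force']-f0)
move_l([*g,.11],feed=.08);hold(.2);o=observe();print(o['eef_pos'],o['opening'],o['ft_force']-f0,o['torque'],o['time_s'])
snap('side','s1');snap('wrist','w1')
E
```

```text
False [ 0.5474686  -0.08802193  0.01751071] [ 0.53946757  0.15932482 -0.86881102]
open 0.030450590354104867 [-0.96892391  1.07786675  3.88520172]
[ 0.5466713  -0.08780786  0.1094405 ] 0.030307742899629106 [ 0.26217755  0.01260721 -3.63255246] [-0.01778258  0.01835952  0.05035886] 7.55
```

View pics/s1.png

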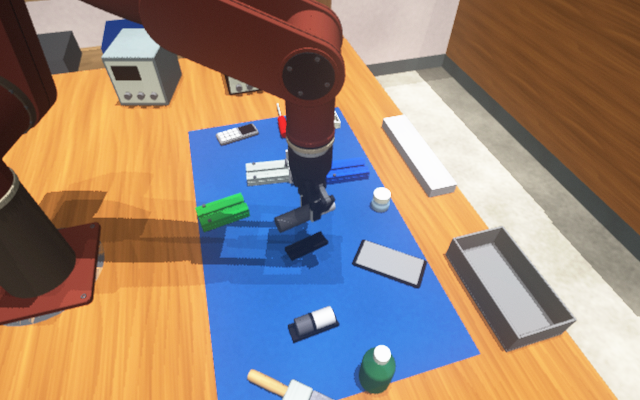

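View pics/w1.png

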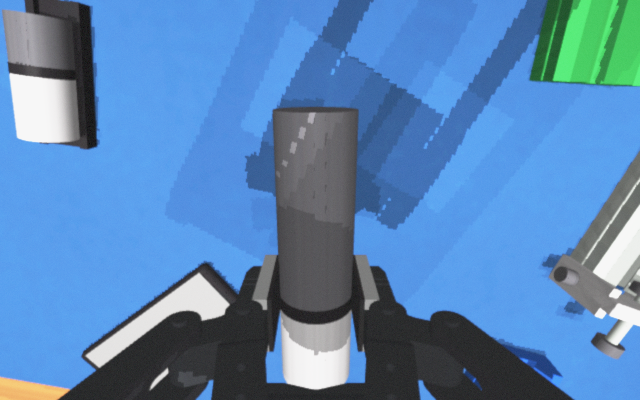

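The wrist picture shows the tube held between the pads. The rear end is at (315,108) and the pads are at v≈255–350. I'll check the tube's height and tilt by depth.

```bash
python3 - <<'E'
from h import *
z=np.load('pics/w1.npz')
for v in list(range(104,130,3))+list(range(130,390,15)):
    print(v,[ (px2w(z,u,v)*1000).round(1).tolist() for u in (312,316,320)])
cv2.imwrite('pics/w1z.png',cv2.resize(z['im'][230:400,220:420,::-1],None,fx=3,fy=3,interpolation=cv2.INTER_NEAREST))
E
```

```text
104 [[481.9, -106.2, 1.2], [481.3, -103.5, 0.7], [480.6, -100.9, 2.0]]
107 [[477.6, -106.3, 103.6], [477.1, -104.7, 104.6], [476.8, -103.2, 104.9]]
110 [[477.5, -106.2, 122.3], [477.2, -104.8, 120.6], [476.8, -103.4, 122.0]]
113 [[477.7, -106.1, 132.6], [477.5, -104.7, 131.3], [477.1, -103.5, 132.7]]
116 [[478.5, -105.8, 133.9], [478.3, -104.6, 133.3], [478.0, -103.2, 132.4]]
119 [[479.6, -105.6, 132.7], [479.3, -104.3, 132.8], [479.0, -103.0, 132.0]]
122 [[480.5, -105.4, 133.0], [480.3, -104.1, 132.0], [479.9, -102.8, 132.5]]
125 [[481.3, -105.2, 134.1], [481.1, -103.9, 133.2], [480.9, -102.6, 132.6]]
128 [[482.4, -105.0, 132.7], [482.2, -103.6, 132.2], [481.7, -102.4, 134.0]]
130 [[483.1, -104.8, 132.4], [482.6, -103.5, 133.9], [482.5, -102.2, 132.4]]
145 [[488.0, -103.7, 132.4], [487.6, -102.4, 133.0], [487.3, -101.0, 133.0]]
160 [[492.9, -102.5, 133.4], [492.7, -101.2, 132.9], [492.6, -99.8, 132.0]]
175 [[498.1, -101.3, 133.1], [498.1, -99.9, 131.7], [497.6, -98.6, 132.4]]
190 [[503.5, -100.1, 132.9], [503.3, -98.7, 132.3], [503.1, -97.3, 132.1]]
205 [[508.8, -98.9, 133.2], [508.
[... 228 characters left out ...]
.5, 133.7], [525.9, -91.9, 132.2]]
265 [[532.7, -93.4, 132.2], [531.6, -92.1, 133.7], [531.1, -90.7, 134.1]]
280 [[538.8, -92.0, 132.7], [538.5, -90.5, 132.6], [538.4, -88.9, 132.3]]
295 [[545.6, -90.4, 132.3], [544.4, -89.1, 133.7], [544.6, -87.4, 132.7]]
310 [[552.3, -88.9, 132.3], [551.7, -87.4, 132.7], [551.6, -85.8, 132.3]]
325 [[559.4, -87.2, 132.1], [557.6, -86.0, 134.1], [558.1, -84.2, 132.9]]
340 [[566.0, -85.7, 132.9], [566.0, -84.0, 132.4], [565.1, -82.5, 133.0]]
355 [[574.5, -83.8, 131.5], [573.1, -82.4, 132.7], [572.7, -80.7, 132.8]]
370 [[580.4, -82.4, 133.5], [580.6, -80.6, 132.8], [580.9, -78.8, 132.2]]
385 [[589.4, -80.3, 132.3], [588.5, -78.8, 132.8], [588.2, -77.1, 132.8]]
```

View pics/w1z.png

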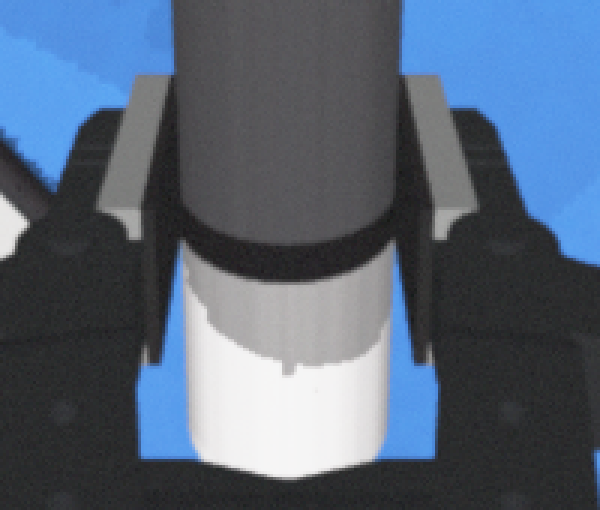

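```bash
python3 - 2>/dev/null <<'E'
from h import *
from plant import *
yv=-.1293;d=np.array([np.cos(yv),np.sin(yv)]);n=np.array([-d[1],d[0]]);c=np.array([.49531,.15371])+.0004*n
g=c-.024*d
movep([*g,.115],rpy(down(yv)))
move_l([*g,.045],feed=.07);hold(.2);f0=observe()['ft_force']
r=move_l([*g,.0315],feed=.012,max_force=3);o=observe();print(r,o['eef_pos'],o['ft_force']-f0,o['time_s'])
snap('wrist','w2');snap('scene','c2')
E
```

```text
True [0.47143248 0.15762401 0.03350045] [1.62102057 2.01591127 7.28289773] 10.875
```

View pics/w2.png

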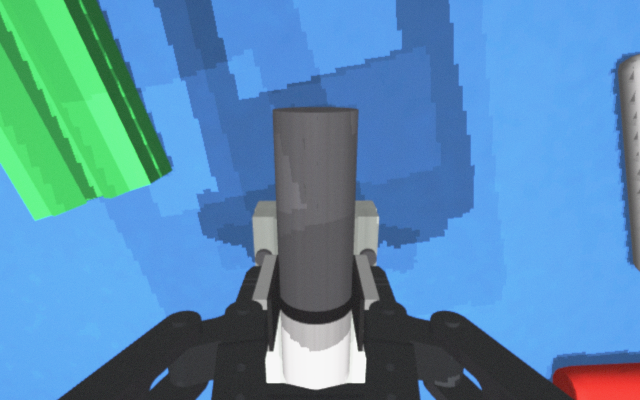

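```bash
python3 - 2>/dev/null <<'E'
from h import *
from plant import *
yv=-.1293;d=np.array([np.cos(yv),np.sin(yv)])
gripper_to(.050,40);o=observe();p=np.array(o['eef_pos']);print(o['opening'],p)
move_l([p[0],p[1],.11],feed=.08)
p2=p[:2]-.07*d
move_l([*p2,.15],feed=.12);hold(.2);snap('wrist','w3');print(observe()['time_s'],observe()['eef_pos'])
E
python3 - <<'E'
from h import *
z=np.load('pics/w3.npz');hsv=cv2.cvtColor(z['im'],cv2.COLOR_RGB2HSV)
E
```

```text
0.050081405252331575 [0.46961813 0.15686281 0.03230136]
13.4917 [0.40029714 0.16572042 0.14959503]
```

View pics/w3.png

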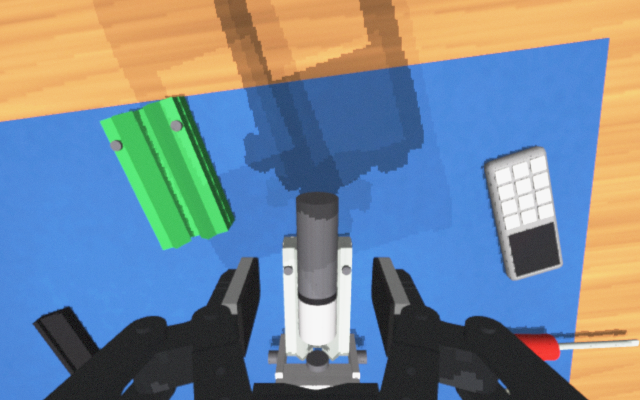

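The tube lies in the groove. Its rear end is at (317,195) and its nose at (319,343), just short of the disc at (318,355). I'll measure the axis and ends.

```bash
python3 - <<'E'
from h import *
z=np.load('pics/w3.npz')
yv=-.1293;d=np.array([np.cos(yv),np.sin(yv)]);n=np.array([-d[1],d[0]]);c=np.array([.49531,.15371])
for v in list(range(192,216,3))+list(range(220,365,8)):
    p=px2w(z,317,v);q=p[:2]-c;print(v,p.round(4),'s',round(q@d*1000,1))
hsv=cv2.cvtColor(z['im'],cv2.COLOR_RGB2HSV);m=(hsv[:,:,1]<90)
M=[]
for v in range(204,234,2):
    r=np.where(m[v,290:345])[0]+290;a=ray(z,r[0]-.5,v,.04);b=ray(z,r[-1]+.5,v,.04);M.append(((a+b)/2)[:2]);w=np.hypot(*(a-b)[:2])
M=np.array(M);q=M-c;print('t',(q@n*1000).round(2),w, 'yaw',np.polyfit(M[:,0],M[:,1],1))
E
```

```text
192 [0.4    0.1662 0.0278] s -96.1
195 [0.4008 0.1661 0.0333] s -95.3
198 [0.4008 0.1661 0.0408] s -95.3
201 [0.4005 0.1661 0.0488] s -95.6
204 [0.4002 0.1661 0.0567] s -95.9
207 [0.4021 0.1658 0.0574] s -94.0
210 [0.4045 0.1655 0.0569] s -91.5
213 [0.4064 0.1653 0.0581] s -89.7
220 [0.4117 0.1646 0.0577] s -84.3
228 [0.418  0.1638 0.0572] s -77.9
236 [0.4245 0.1629 0.0566] s -71.4
244 [0.4308 0.1621 0.0565] s -65.0
252 [0.4373 0.1613 0.0564] s -58.5
260 [0.444  0.1604 0.0561] s -51.8
268 [0.4504 0.1596 0.0565] s -45.3
276 [0.4568 0.1587 0.0569] s -38.8
284 [0.464  0.1578 0.0563] s -31.5
292 [0.4709 0.1569 0.0565] s -24.7
300 [0.4774 0.1561 0.0573] s -18.1
308 [0.4856 0.155  0.0558] s -9.8
316 [0.492  0.1542 0.057 ] s -3.4
324 [0.4999 0.1531 0.0563] s 4.6
332 [0.5071 0.1522 0.0567] s 11.9
340 [0.514  0.1513 0.0576] s 18.8
348 [5.707e-01 1.442e-01 1.000e-04] s 76.0
356 [0.5459 0.1472 0.0392] s 51.0
364 [0.546  0.1472 0.0485] s 51.2
t [ 0.06  0.06  0.06  0.06  0.06  0.06  0.06  0.06  0.06  0.06  0.06  0.06
  0.06  0.06 -0.32] 0.03094450379065066 yaw [-0.13576574  0.2205405 ]
```

```bash
python3 - 2>/dev/null <<'E'
from h import *
from plant import *
yv=-.1293;d=np.array([np.cos(yv),np.sin(yv)]);n=np.array([-d[1],d[0]]);c=np.array([.49531,.15371])+.0001*n
R=rpy(down(yv))
gripper_to(0,40)
P=lambda s,z=.028:[*(c+s*d),z]
movep(P(-.128,.10),R)
r=move_l(P(-.128),feed=.07,max_force=8);hold(.3)
o=observe();print(r,o['eef_pos'],o['opening'])
D=np.array([*d,0]);fs=[]
for i in range(20): hold(.02);fs.append(observe()['ft_force']@D)
print('noise',np.mean(fs),np.std(fs));np.save('f0.npy',np.mean(fs))
r=move_l(P(-.1),feed=.015,max_force=2.);o=observe();print(r,((np.array(o['eef_pos'])[:2]-c)@d).round(5),o['ft_force']@D-np.mean(fs))
fs2=[]
for i in range(10): hold(.02);fs2.append(observe()['ft_force']@D-np.mean(fs))
print(np.round(fs2,2),observe()['time_s'])
E
```

```text
False [0.36857457 0.17038322 0.02825833] -0.00020748814866223004
noise 0.05647090337758163 0.4330912598808633
False -0.10002 0.20275680722031578
[-0.83 -1.16 -1.26 -0.79 -0.55 -0.23  0.1   0.96 -0.8   0.68] 18.3667
```

```bash
cat > push.py <<'E'
from h import *
from plant import *
yv=-.1293;d=np.array([np.cos(yv),np.sin(yv)]);n=np.array([-d[1],d[0]]);c=np.array([.49531,.15371])+.0001*n
D=np.array([*d,0]);f0=float(np.load('f0.npy'))
P=lambda s,z=.028:[*(c+s*d),z]
def S(): return float((np.array(observe()['eef_pos'])[:2]-c)@d)
def F(k=10):
    a=[]
    for i in range(k): hold(.01);a.append(-(observe()['ft_force']@D-f0))
    return float(np.mean(a))
E
python3 - 2>/dev/null <<'E'
from push import *
snap('wrist','w4')
for s in np.arange(-.097,-.084,.003):
    r=move_l(P(s),feed=.008,max_force=3.5);print(r,round(S()*1000,2),round(F(),2))
    if r: break
snap('wrist','w5');print(observe()['time_s'])
E
```

```text
False -96.73 0.12
False -93.85 0.01
False -90.84 0.22
False -87.84 0.14
False -84.81 0.21
21.5083
```

View pics/w5.png

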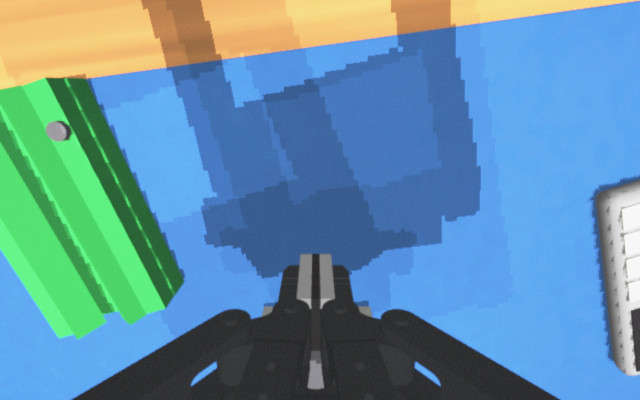

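```bash
python3 - 2>/dev/null <<'E'
from push import *
snap('scene','c5');snap('side','s5')
a=np.load('pics/c5.npz')['im'][120:250,330:450,::-1];b=np.load('pics/s5.npz')['im'][110:240,210:340,::-1]
r=lambda x:cv2.resize(x,(390,420),interpolation=cv2.INTER_NEAREST)
cv2.imwrite('pics/cs5.png',np.hstack([r(a),r(b)]))
E
```

```text
(no output)
```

View pics/cs5.png

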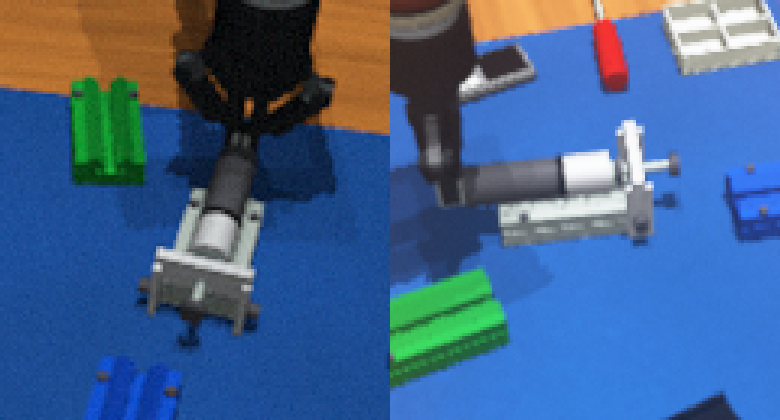

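Both views show the tube straight in the groove, with the shut fingers at its rear end and the nose a few mm short of the disc. I'll advance in small steps and log the force.

```bash
python3 - 2>/dev/null <<'E'
from push import *
s=S();print(s)
for i in range(24):
    s+=.0005;r=move_l(P(s),feed=.005,max_force=4);f=F(6);print(r,round(s*1000,2),round(S()*1000,2),round(f,2))
    if f>3.5 or r: break
print(observe()['time_s'])
E
```

```text
-0.08489359388390505
False -84.39 -84.44 0.64
False -83.89 -83.96 0.54
False -83.39 -83.37 0.59
False -82.89 -82.83 0.85
False -82.39 -82.31 0.8
False -81.89 -81.84 0.77
False -81.39 -81.32 0.53
False -80.89 -80.85 0.23
False -80.39 -80.35 0.62
False -79.89 -80.08 1.79
False -79.39 -79.9 3.98
24.9333
```

```bash
python3 - 2>/dev/null <<'E'
from push import *
s=-.07939
for i in range(20):
    f=F(8)
    if f>8.6: break
    s+=.0003 if f<6.5 else .00015
    move_l(P(s),feed=.004);print(round(s*1000,2),round(S()*1000,2),round(f,2))
print('hold',[round(F(10),2) for _ in range(7)],round(S()*1000,2),observe()['time_s'])
# ease off
while s>-.0835:
    s-=.0005;move_l(P(s),feed=.003);print(round(S()*1000,2),round(F(3),2))
s0=S();move_l(P(s0-.025),feed=.02)
print(observe()['time_s'])
p=observe()['eef_pos'];move_l([p[0],p[1],.15],feed=.12)
hold(.2);snap('wrist','w6');snap('scene','c6');snap('side','s6');print(observe()['time_s'])
E
python3 - <<'E'
from h import *
a=np.load('pics/c6.npz')['im'][120:250,330:450,::-1];b=np.load('pics/s6.npz')['im'][110:240,210:340,::-1]
r=lambda x:cv2.resize(x,(390,420),interpolation=cv2.INTER_NEAREST)
cv2.imwrite('pics/cs6.png',np.hstack([r(a),r(b)]))
E
```

```text
-79.09 -79.73 4.37
-78.79 -79.7 5.35
-78.49 -79.67 6.27
-78.34 -79.66 6.72
-78.19 -79.63 7.11
-78.04 -79.61 7.41
-77.89 -79.56 7.67
-77.74 -79.53 8.08
hold [8.66, 8.78, 8.94, 8.47, 8.66, 8.77, 8.76] -79.57 28.1167
-79.57 6.6
-79.7 5.01
-79.7 4.73
-79.78 4.5
-79.88 2.61
-80.01 0.94
-80.8 0.54
-81.74 0.02
-82.3 -0.15
-82.76 0.53
-83.27 0.39
-83.76 0.34
33.6167
35.1333
```

View pics/w6.png

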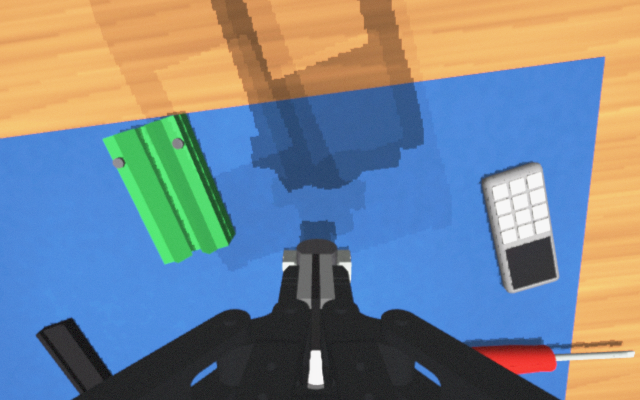

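View pics/cs6.png

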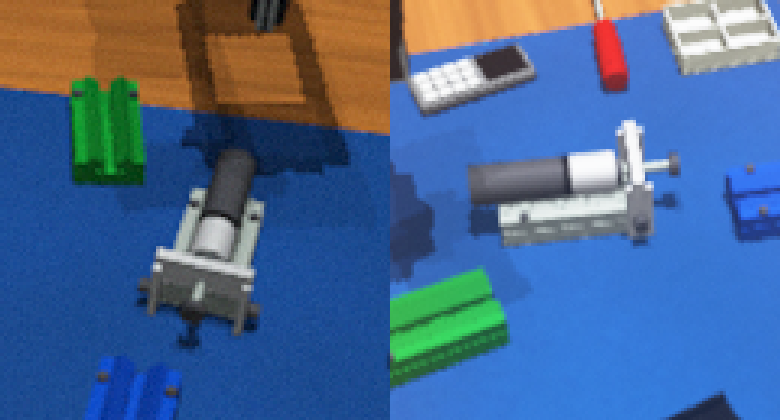

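The side view shows the nose against the disc and the tube level. I'll check with an open-jaw wrist view of the disc contact.

```bash
python3 - 2>/dev/null <<'E'
from push import *
gripper_to(.085);p=[*(c-.03*d),.19];move_l(p,feed=.15);hold(.3);snap('wrist','w7');print(observe()['time_s'])
z=np.load('pics/w7.npz')
q=lambda u,v:(lambda p:[*(p*1000).round(1).tolist(),round((p[:2]-c)@d*1000,1)])(px2w(z,u,v))
for v in range(125,300,5): print(v,q(316,v))
cv2.imwrite('pics/w7z.png',cv2.resize(z['im'][120:290,240:400,::-1],None,fx=3.5,fy=3.5,interpolation=cv2.INTER_NEAREST))
hsv=cv2.cvtColor(z['im'],cv2.COLOR_RGB2HSV);m=(hsv[:,:,1]<90);M=[]
for v in range(150,300,3):
    g=hsv[v,:,2]
E
```

```text
37.0083
125 [421.1, 163.4, 1.9, np.float64(-74.9)]
130 [425.6, 162.8, 1.8, np.float64(-70.3)]
135 [430.0, 162.2, 2.8, np.float64(-65.9)]
140 [427.4, 162.5, 50.7, np.float64(-68.5)]
145 [430.5, 162.1, 56.2, np.float64(-65.4)]
150 [434.0, 161.6, 58.1, np.float64(-61.8)]
155 [438.2, 161.1, 56.7, np.float64(-57.6)]
160 [442.3, 160.5, 56.0, np.float64(-53.5)]
165 [446.2, 160.0, 56.5, np.float64(-49.5)]
170 [450.2, 159.5, 56.6, np.float64(-45.5)]
175 [454.1, 159.0, 57.2, np.float64(-41.5)]
180 [458.4, 158.4, 56.4, np.float64(-37.2)]
185 [462.6, 157.9, 56.2, np.float64(-32.9)]
190 [466.6, 157.4, 57.0, np.float64(-28.9)]
195 [470.5, 156.9, 58.0, np.float64(-25.0)]
200 [475.0, 156.3, 57.2, np.float64(-20.5)]
205 [479.3, 155.7, 57.2, np.float64(-16.1)]
210 [483.3, 155.2, 58.0, np.float64(-12.1)]
215 [488.0, 154.6, 57.2, np.float64(-7.3)]
220 [492.1, 154.1, 58.0, np.float64(-3.2)]
225 [497.0, 153.4, 56.9, np.float64(1.7)]
230 [501.5, 152.8, 57.0, np.float64(6.2)]
235 [505.9, 152.3, 57.2, np.float64(10.7)]
240 [511.0, 151.6, 56.0, np.float64(15.9)]
245 [515.3, 151.1, 56.9, np.float64(20.1)]
250 [520.1, 150.4, 56.6, np.float64(25.0)]
255 [524.1, 149.9, 58.1, np.float64(29.0)]
260 [528.8, 149.3, 58.2, np.float64(33.8)]
265 [534.1, 148.6, 57.2, np.float64(39.1)]
270 [539.3, 147.9, 56.6, np.float64(44.4)]
275 [543.7, 147.4, 57.5, np.float64(48.8)]
280 [556.0, 145.8, 45.2, np.float64(61.2)]
285 [557.4, 145.6, 51.4, np.float64(62.6)]
290 [557.8, 145.5, 59.0, np.float64(63.0)]
295 [561.5, 145.0, 61.2, np.float64(66.8)]
```

View pics/w7z.png

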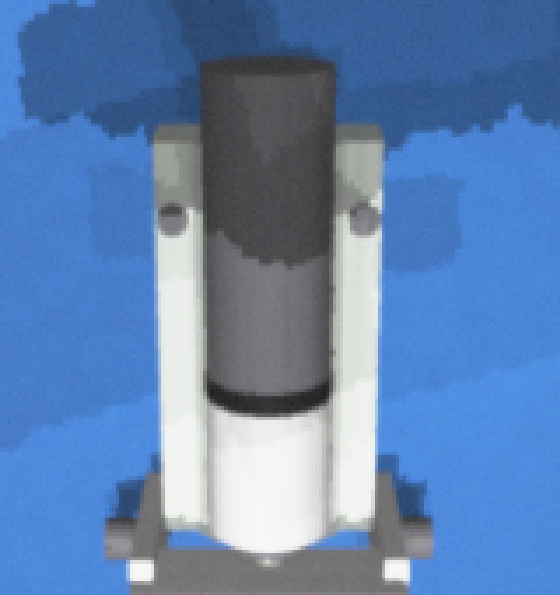

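```bash
python3 - 2>/dev/null <<'E'
from plant import *
o=observe();print(o['time_s'],o['eef_pos'],o['ft_force']);job_done()
E
```

```text
37.0083 [0.46516211 0.15778873 0.18986172] [-0.41343414  0.35027789  0.75198622]
the job is handed in; nothing more can be done
```

I laid the long tube in the steel V-block's groove and pressed it home against the back stop. I then eased off, backed the arm clear and handed the job in at about 37 s. No verdict was reported.

- **Placing:** I gripped the tube near its balance point, lowered it until I felt contact, and let go. I then pushed its rear end along the groove with the shut fingers. Contact on lowering read about 7 N, more than the 3 N stop I had set but well under the 40 N limit.
- **Press:** I held about 8.5–8.9 N at the wrist for 0.7 s. Allowing for roughly 0.7 N of sliding friction, the stop felt about 8 N, with no averaged wrist reading above 9 N. I eased off at about 3–4 mm/s.
- **Last checks:**
  - The tube's top is level at about 57 mm, which puts its axis at about 40–41 mm.
  - Sideways offset and angle were last measured before the push: under 0.5 mm and about 0.01 rad. The final picture shows the tube straight in the groove.
  - The nose is 51 mm ahead of the block's reference point, which matches where I saw the disc's face, so the glass end is against the stop within picture accuracy.
- **Not measured:** I could not measure the remaining force between tube and disc. I am relying on the slow ease-off to have left it in contact.
- **Rest of the bench:** I did not measure the short tube or the other items again at the end. Nothing in my pictures suggested I had touched them.

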